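# Hang the rinsed tip bin back on the bench divider's rail

## Robot

A 6-joint arm with a two-finger parallel gripper is mounted at the origin on the work surface. World frame = base frame: x ahead of the robot, y to its left, z up, the work surface at z = 0. Lengths are in m, angles in degrees, forces in N, time in s.
With the tool pointing down it reaches from about 0.4 to 0.825 m from the base axis. Payload 7 kg.
Tool frame: the origin (TCP) lies on the centre line of the jaws, within the pads' length; the fingertips stand 8 mm ahead of it and the grasp point (between the pads) lies 11 mm behind it; z points along the fingers, y is the line along which they close (so a half turn about z gives the same grasp; the last joint's range is limited). The gripper opens to 88 mm and grips with 3 to 60 N. Pads are 19 mm wide; open, the fingers measure 130 mm over their backs; the gripper's body (78 mm by 193 mm) begins 47 mm behind the grasp point.
Start: joints at [80.85, 20.546, 0.682, 0, -70.136, -16.507], TCP at [0.292, 0.608, 0.235] pointing down, gripper open.
Joint ranges: [-176.03, 176.03], [-82.01, 121.73], [-58.28, 71.71], [-173.87, 95.51], [-174.79, -0.11], [-173.66, 173.66]. Speed limits (degrees/s): [136.94, 136.94, 172.46, 180, 180, 180].

## Interface

Orientations are given as [roll, pitch, yaw] about the fixed x, y, z axes, in that order (R = Rz(yaw) Ry(pitch) Rx(roll)).
In Python, from plant import ctrl, vision gives the robot as it stands. The module is installed in compiled form; this text tells all that it offers.
- The arm moves only by the tool move_arm, never from a script. Its argument "moves" is one flat list of numbers, 7 for each row, row after row: the finger opening in cm, from 0 to 8.76, then the shift along the tool's x, y, z in cm, then the turn, a rotation vector about the tool's x, y, z in rad. A call has 1 to 8 rows; each row shifts and turns the commanded pose from where the row before left it, along the tool's axes as they then stand; what a row does not reach is not made up. A row lasts 1/10 s, in which the tool goes at most 50 mm and 8.59 degrees, less where a joint would pass 70% of its speed; a pose out of reach is approached as far as the arm can. A call with a gripper value outside its range is refused whole. The fingers move at their own pace and stop on an object; the grip force is fixed at half the most. Time passes only in rows, so rows that do not move let the fingers close. It gives the time, the measured TCP pose, the force, the opening and the grip force at its end, in the units of the state.
- ctrl.get_obs(): the state, without advancing time (a new reading comes with each control period).
- vision.snapshot(name): name is "side" or "top" or "wrist"; returns (picture, depth): 384x512x3 uint8, red, green, blue; 384x512 float32, m along the optical axis (not along the pixel's ray), 0 where there is no reading.
- vision.camera_model(name): a dict with "vertical_fov" (degrees; the focal length in pixels is half the picture's height over the tangent of half this angle, whatever the lens; pixels are square), "cx", "cy" (the principal point, pixels), "cam_to_world" (4x4, takes a point from camera to world coordinates). Camera axes: x right, y down, z forward; pixel columns grow to the right and rows downward; lengths in m; the calibration is good to about 2 mm. A picture is of the moment at which its call begins: read the wrist's pose just before it. camera_model takes no time and is no camera call; for the wrist camera it gives the pose at the moment of the call.
- ctrl.close_job(): hands the job in; it is judged then, once.
The state is a dict: "clock": time; "joint_pos": joint angles; "qvel": joint speeds; "tau": joint torques, N m; "tool_pos": TCP position; "orientation": TCP orientation; "force": force on the tool from outside, world axes, zero at the start; "moment": the same for the moment, N m; "opening": finger opening in m; "gripper_force": force on a finger pad.
Only numpy, scipy, OpenCV 4.12 (cv2) and the standard library are available. Lean on these libraries where they do the work, as an engineer would, in place of code of your own. Each camera call takes 0.05 s, during which the arm holds its last target. There are 200 camera calls.

## Task

The empty tip bin has been rinsed and lies on its front on the bench to drain. Stand it upright on the bench and let go of it, then take it afresh so that it can go on the rail of the bench divider: lean its top towards the divider, bring the angled strip on its back down behind the rail's lip, and let the bin swing down until it hangs home, upright with its back feet against the divider, on the free length of rail beside the bin of caps. Leave the glassware and the tube rack where they are.

Things in the scene. Friction and masses are not known exactly. Their poses are not given: they have to be found in the camera images.
- bin_center (a point): Loose tip bin, off-white plastic, 0.13 to 0.22 kg: open-topped box 80 deep (x) x 60 wide (y) x 100 high (z) mm, 3 mm walls. Point: centre of the box. Axes: z to its open top, x to its back, y across. It starts lying on its front wall (x up, z level). On its back wall: a web with an angled strip near the top, two feet near the bottom.
- bin_strip (a point): Middle of the lower edge of the bin's angled strip, 55 mm behind (x) and 29 mm above (z) the box's centre, 15 mm clear of the back wall; axes as the bin's. The strip is 3 mm thick, 54 mm wide and slopes from here up and back, 35 degrees from the bin's z, for 18 mm to the web's rear end.
- bin_web (a point): Middle of the rear end of the bin's web, its rearmost part at the top: 67 mm behind (x) and 44 mm above (z) the box's centre; axes as the bin's. The web is a flat ledge 5 mm thick and 54 mm wide from the back wall to here; its underside, 41 mm above the box's centre, is what rests on the rail's lip.
- bin_feet (a point): Midway between the rear ends of the bin's two stand-off feet: 76 mm behind (x) and 29 mm below (z) the box's centre; axes as the bin's. The feet are 8 mm wide, at y = +-20 mm, and 38 mm high; hung home they rest on the divider.
- rail_lip (a point): Middle of the upper edge of the aluminium rail's lip, 145 mm above the bench. Axes: x level into the divider, y along the rail, z up. The lip is 4 mm thick, 260 mm long, and leans to the divider: from here down it slopes 35 degrees away from it, 14 mm down to the rail's floor. Gap between this edge and the divider's face: 18 mm. Hung home, bin axes match these, its centre at x -57, z -40 mm.
- rail_free (a point): Point on the lip's edge at the middle of the free length of rail, 34 mm along y from rail_lip; axes the same. A fixed bin of caps, 62 mm wide, hangs 96 to 158 mm from here on the -y side, 98 mm proud. An upright bin cannot go on: lean it over 5 degrees, top to the divider (10 to 16 is best); with its web's end touching, or up to 3 mm off, the divider it comes straight down behind the lip.
- divider: White upright bench divider, fixed, 340 mm wide, 208 mm high, carrying the rail. Origin: foot of its front face, mid-width. Axes: x level into it, y along it, z up. Its face is 20 mm behind (x) the lip's edge. Once the web has landed on the lip, the leaning bin is swung upright about the lip: its front sinks, its centre ends some 15 mm lower and its web moves about 6 mm off the divider.
- beaker: Glass beaker, 74 mm wide and 95 mm high, loose; origin at the centre of its underside. Not to be moved.
- bottle: Amber reagent bottle with a black cap, 68 mm wide and 170 mm high, loose; origin at the centre of its underside. Not to be moved.
- tube_rack: White test-tube rack 75 x 200 x 63 mm with a few glass tubes up to 113 mm high, loose; origin at the centre of its underside. Not to be moved.
There are look-alikes about, which are no part of the job. What is shaped like the part that bears bin_center but green, pink or red is not meant.

How it is judged:
By the outcome, as a careful person would: the job done as asked, in the order asked, and still so for the second after the job is handed in, with the robot touching nothing.
It also fails if it takes over 58 s, if anything falls off the work surface, if the arm or the gripper's body presses on something with over 40 N, if the wrist force passes 120 N, or if a joint passes its speed limit or range.

## Working session

There is one attempt and no reset: what is moved stays moved. The work goes in short steps, Python scripts to look and compute and a tool call to move; the robot and the scene stay as the last step left them, time stands still between calls to the robot, and variables do not carry over. Pictures are saved under pics/ and viewed, at most 10 in all, crops included, and the job is handed in when it is done.

Besides the shell and the picture viewer there is one more tool, called after "Request:" as name(argument=value, ...) on one line, values as JSON. move_arm: Moves the arm, as the interface text tells. Its arguments: {"type":"object","properties":{"moves":{"type":"array"}},"required":["moves"]}

```bash
mkdir -p pics; cat > h.py <<'E'
import numpy as np, cv2
from plant import ctrl, vision
from scipy.spatial.transform import Rotation as R
def snap(n):
    m=vision.camera_model(n); p,d=vision.snapshot(n); np.savez('last_%s.npz'%n,p=p,d=d,T=m['cam_to_world'],f=192/np.tan(np.radians(m['vertical_fov']/2)),c=[m['cx'],m['cy']]); return p,d
def load(n):
    return np.load('last_%s.npz'%n)
def cloud(z):
    d=z['d'];v,u=np.mgrid[0:384,0:512];f=z['f'];c=z['c']
    P=np.stack([(u-c[0])/f*d,(v-c[1])/f*d,d,np.ones_like(d)],-1)@np.array(z['T']).T
    P=P[...,:3];P[d==0]=np.nan;return P
def rot(o): return R.from_euler('xyz',o,degrees=True)
E
python3 - <<'E'
from h import *
a,_=snap('side');b,_=snap('top')
cv2.imwrite('pics/a.png',cv2.resize(np.vstack([a,b])[...,::-1],None,fx=.78,fy=.78)) 
cv2.imwrite('pics/side.png',cv2.resize(a[...,::-1],(800,600)));cv2.imwrite('pics/top.png',cv2.resize(b[...,::-1],(800,600)))
for n in('side','top'):
    z=load(n);print(n,z['f'],z['c'],np.round(z['T'],3).tolist(),(z['d']==0).mean())
print(ctrl.get_obs())
E
```

```text
side 392.70990836202225 [259.35893494 193.51866613] [[0.972, -0.171, 0.16, 0.344], [-0.234, -0.727, 0.646, -0.909], [0.006, -0.665, -0.746, 1.084], [0.0, 0.0, 0.0, 1.0]] 0.003926595052083333
top 392.8938286963432 [256.50150224 192.96781567] [[-0.021, -0.997, 0.069, 0.447], [-1.0, 0.021, -0.007, -0.041], [0.006, -0.069, -0.998, 1.328], [0.0, 0.0, 0.0, 1.0]] 0.003992716471354167
{'clock': 0.1, 'joint_pos': array([ 8.08487810e+01,  2.05874572e+01,  6.39294561e-01, -1.60130826e-02,
       -7.01360517e+01, -1.65090113e+01]), 'qvel': array([-0.06180401, -0.05499345,  0.13947819,  0.10228448,  0.00512318,
       -0.02247835]), 'tau': array([-1.36272938e-03, -5.84163630e+01,  2.93754226e+01,  7.01557472e+00,
        1.02130932e-02, -5.08671292e-05]), 'tool_pos': array([0.29212505, 0.60804668, 0.23372243]), 'orientation': array([ 1.79914979e+02, -9.49926239e-03, -2.56656754e+01]), 'force': array([-0.46992188,  0.05634067, -0.06868663]), 'moment': array([-0.00030165, -0.02601061, -0.01885257]), 'gripper_force': 0.0, 'opening': 0.08802736448385269}
```

View pics/side.png

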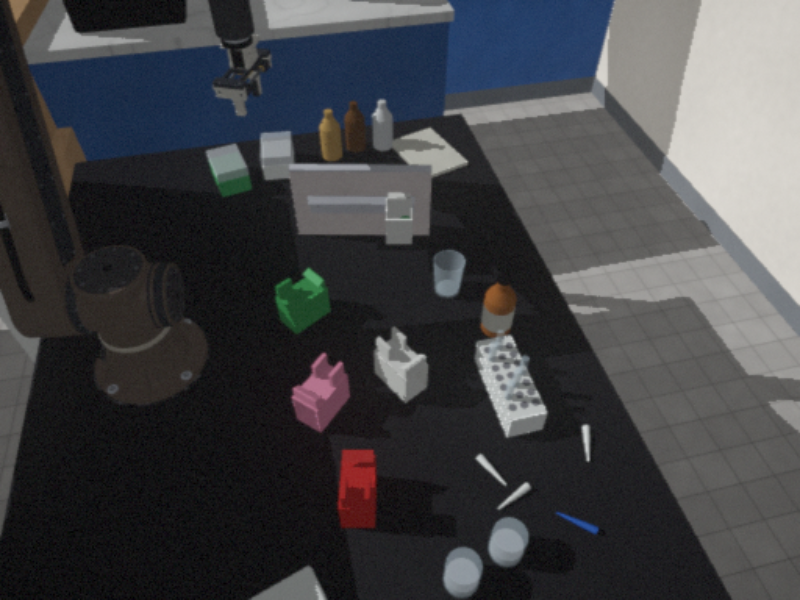

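View pics/top.png

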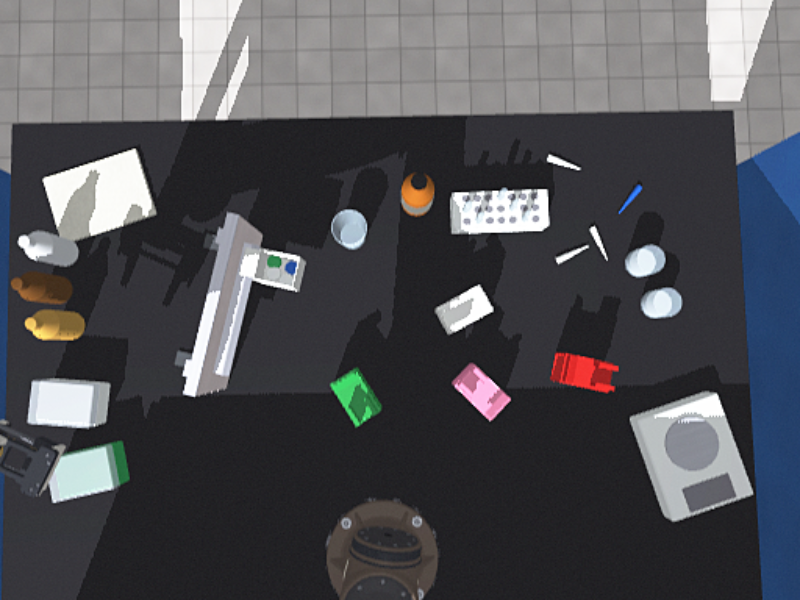

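The side view shows the white bin at (400,365), with look-alikes in green (303,300), pink (320,393) and red (358,488). In the top view they are at white (465,310), green (355,397), pink (481,391) and red (585,372). Only the white one is off-white and loose, so it fits; the bin of caps at side (398,220) is fixed to the divider. I'll confirm in a crop and measure.

```bash
python3 - <<'E'
from h import *
s=load('side');t=load('top')
c1=cv2.resize(s['p'][195:265,225:290],(390,420),interpolation=cv2.INTER_CUBIC);c2=cv2.resize(t['p'][170:225,265:330],(400,420),interpolation=cv2.INTER_CUBIC)
cv2.imwrite('pics/crop1.png',np.hstack([c1,c2])[...,::-1])
for n,z,(r0,r1,k0,k1) in(('side',s,(195,265,225,290)),('top',t,(170,225,265,330))):
    P=cloud(z)[r0:r1,k0:k1].reshape(-1,3);P=P[(P[:,2]>.012)&(P[:,2]<.2)]
    print(n,len(P),np.round(np.nanmin(P,0),3),np.round(np.nanmax(P,0),3))
    h=np.histogram(P[:,2],bins=np.arange(0.01,.19,.01));print(h[0])
    for lo,hi in((.07,.095),(.095,.13),(.13,.2)):
        Q=P[(P[:,2]>lo)&(P[:,2]<hi)]
        if len(Q)>3:
            b=cv2.minAreaRect(Q[:,:2].astype(np.float32));print(lo,len(Q),np.round(b[0],4),np.round(b[1],4),round(b[2],1),np.round(np.median(Q[:,2]),4),np.round(cv2.boxPoints(b),3).tolist())
# divider
P=cloud(t)[130:260,110:200];m=(P[...,2]>.195)&(P[...,2]<.22)
Q=P[m];b=cv2.minAreaRect(Q[:,:2].astype(np.float32));print('div top',len(Q),np.round(b[0],4),np.round(b[1],4),b[2],np.round(cv2.boxPoints(b),3).tolist(),np.median(Q[:,2]))
m=(P[...,2]>.137)&(P[...,2]<.152)
Q=P[m];b=cv2.minAreaRect(Q[:,:2].astype(np.float32));print('rail',len(Q),np.round(b[0],4),np.round(b[1],4),b[2],np.round(cv2.boxPoints(b),3).tolist())
E
```

```text
side 861 [ 0.464 -0.242  0.012] [ 0.563 -0.129  0.121]
[ 38  47  44  42  41  38 184 187  70 100  68   2   0   0   0   0   0]
0.07 404 [ 0.5128 -0.1828] [0.0625 0.1009] 27.6 0.0803 [[0.4620000123977661, -0.15299999713897705], [0.5080000162124634, -0.24199999868869781], [0.5640000104904175, -0.21299999952316284], [0.5170000195503235, -0.12399999797344208]]
0.095 207 [ 0.5123 -0.184 ] [0.0543 0.0955] 29.3 0.1057 [[0.4650000035762787, -0.15600000321865082], [0.5120000243186951, -0.23899999260902405], [0.5590000152587891, -0.21199999749660492], [0.5130000114440918, -0.1289999932050705]]
top 621 [ 0.47  -0.233  0.014] [ 0.565 -0.122  0.121]
[  1   4   5   6   4   5 179 240  32  76  68   1   0   0   0   0   0]
0.07 423 [ 0.5174 -0.179 ] [0.06   0.0979] 27.4 0.0805 [[0.46799999475479126, -0.14900000393390656], [0.5130000114440918, -0.23600000143051147], [0.5669999718666077, -0.20900000631809235], [0.5210000276565552, -0.12200000137090683]]
0.095 173 [ 0.517  -0.1795] [0.0537 0.0943] 28.1 0.1065 [[0.47099998593330383, -0.1509999930858612], [0.515999972820282, -0.23399999737739563], [0.5630000233650208, -0.20800000429153442], [0.5189999938011169, -0.125]]
div top 1076 [0.5309 0.2968] [0.0253 0.3399] 76.6231689453125 [[0.3630000054836273, 0.3240000009536743], [0.6930000185966492, 0.24500000476837158], [0.6990000009536743, 0.27000001072883606], [0.36800000071525574, 0.3479999899864197]] 0.20800226791063492
rail 581 [0.5352 0.2874] [0.1681 0.3133] 51.24018478393555 [[0.36000001430511475, 0.3199999928474426], [0.6050000190734863, 0.12399999797344208], [0.7099999785423279, 0.2549999952316284], [0.4659999907016754, 0.45100000500679016]]
```

View pics/crop1.png

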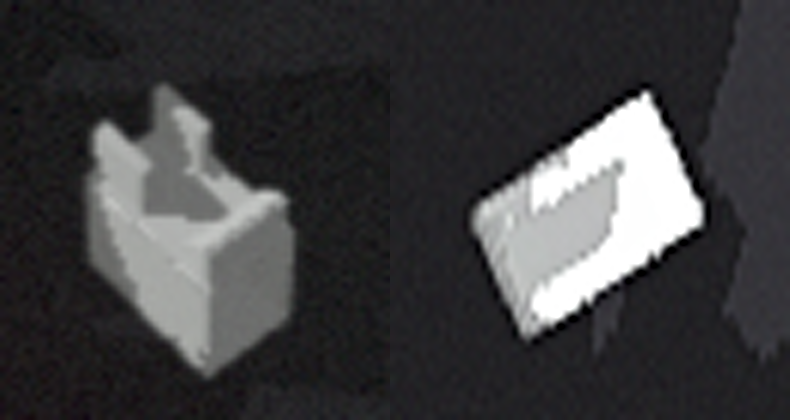

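The crop shows the white bin lying down. Its two feet are at the upper left, (165,90) and (105,130), and the web and strip bar are at the lower right, (270,200), so its open top faces lower right. Next I check the heights at each end and the obstacles.

```bash
python3 - <<'E'
from h import *
C=np.array([.515,-.181]);a=np.radians(-62.2);ez=np.array([np.cos(a),np.sin(a)])
for n in('side','top'):
    z=load(n);P=cloud(z).reshape(-1,3);P=P[(np.hypot(*(P[:,:2]-C).T)<.075)&(P[:,2]>.012)]
    s=(P[:,:2]-C)@ez; w=(P[:,:2]-C)@[-ez[1],ez[0]]
    print(n,[(i,np.round(np.nanmax(P[(s>i/100)&(s<=i/100+.01),2]),3)) for i in range(-5,5)])
    hi=P[:,2]>.085; print(np.round(s[hi&(P[:,2]>.110)].mean(),3))
    e=(s>.035); print('end face s', np.round(np.percentile(s[e&(P[:,2]<.07)],[5,50,95]),3), 'n',(e&(P[:,2]<.07)).sum())
z=load('top');P=cloud(z);ok=(P[...,2]>.02)&(P[...,0]>.25)&(P[...,2]<.3)&np.isfinite(P[...,2])
n,l,st,_=cv2.connectedComponentsWithStats(ok.astype(np.uint8))
for i in range(1,n):
    if st[i,4]<60: continue
    Q=P[l==i];b=cv2.minAreaRect(Q[:,:2].astype(np.float32));print(st[i,:4],np.round(b[0],3),np.round(b[1],3),round(b[2]),'zmax',round(Q[:,2].max(),3))
    if abs(b[0][0]-.64)<.06: print('   corners',np.round(cv2.boxPoints(b),3).tolist())
# front face of divider from side cloud
P=cloud(load('side')).reshape(-1,3);x=np.array([.233,.972])
# fit: points 0.16<z<0.2
m=(P[:,2]>.165)&(P[:,2]<.195)&(P[:,1]>.2)&(P[:,1]<.38)&(P[:,0]>.37)&(P[:,0]<.56)
Q=P[m];k=np.polyfit(Q[:,0],Q[:,1],1);print('side face',m.sum(),k,np.degrees(np.arctan(k[0])),'y at .49',np.polyval(k,.49),np.std(Q[:,1]-np.polyval(k,Q[:,0])))
E
```

```text
side [(-5, np.float64(0.12)), (-4, np.float64(0.12)), (-3, np.float64(0.121)), (-2, np.float64(0.12)), (-1, np.float64(0.118)), (0, np.float64(0.084)), (1, np.float64(0.084)), (2, np.float64(0.097)), (3, np.float64(0.105)), (4, np.float64(0.111))]
-0.025
end face s [0.037 0.045 0.051] n 67
top [(-5, np.float64(0.119)), (-4, np.float64(0.119)), (-3, np.float64(0.12)), (-2, np.float64(0.121)), (-1, np.float64(0.086)), (0, np.float64(0.086)), (1, np.float64(0.085)), (2, np.float64(0.102)), (3, np.float64(0.111)), (4, np.float64(0.11))]
-0.026Traceback (most recent call last):
  File "<stdin>", line 8, in <module>
    return _quantile_unchecked(
        a, q, axis, out, overwrite_input, method, keepdims, weights)
    return _ureduce(a,
                    func=_quantile_ureduce_func,
    ...<5 lines>...
                    overwrite_input=overwrite_input,
                    method=method)
    r = func(a, **kwargs)
    result = _quantile(arr,
                       quantiles=q,
    ...<2 lines>...
                       out=out,
                       weights=wgt)
    slices_having_nans = np.isnan(arr[-1, ...])
                                  ~~~^^^^^^^^^
IndexError: index -1 is out of bounds for axis 0 with size 0
```

```bash
python3 - <<'E'
from h import *
z=load('top');P=cloud(z);ok=(P[...,2]>.02)&(P[...,0]>.25)&(P[...,2]<.3)&np.isfinite(P[...,2])
n,l,st,_=cv2.connectedComponentsWithStats(ok.astype(np.uint8))
for i in range(1,n):
    if st[i,4]<60: continue
    Q=P[l==i];b=cv2.minAreaRect(Q[:,:2].astype(np.float32));print(st[i,:4],np.round(b[0],3),np.round(b[1],3),round(b[2]),'zmax',round(Q[:,2].max(),3))
    if abs(b[0][0]-.64)<.06: print('   corners',np.round(cv2.boxPoints(b),3).tolist())
P=cloud(load('side')).reshape(-1,3)
m=(P[:,2]>.165)&(P[:,2]<.195)&(P[:,1]>.2)&(P[:,1]<.38)&(P[:,0]>.37)&(P[:,0]<.56)
Q=P[m];k=np.polyfit(Q[:,0],Q[:,1],1);print('side face',m.sum(),k,np.degrees(np.arctan(k[0])),'y at .49',np.polyval(k,.49),np.std(Q[:,1]-np.polyval(k,Q[:,0])))
E
```

```text
[257 110  21  27] [ 0.76  -0.089] [0.065 0.066] 89 zmax 0.178
[288 120  64  28] [ 0.727 -0.262] [0.077 0.201] 1 zmax 0.118
[117 135  79 118] [0.52  0.253] [0.168 0.34 ] 76 zmax 0.215
[212 134  23  24] [0.687 0.052] [0.07  0.072] 88 zmax 0.101
   corners [[0.6499999761581421, 0.01899999938905239], [0.722000002861023, 0.01600000075995922], [0.7239999771118164, 0.0860000029206276], [0.6520000100135803, 0.08900000154972076]]
[ 12 147  36  22] [0.66 0.67] [0.053 0.059] 68 zmax 0.155
   corners [[0.6230000257492065, 0.6570000052452087], [0.6769999861717224, 0.6340000033378601], [0.6980000138282776, 0.6830000281333923], [0.6430000066757202, 0.7059999704360962]]
[401 156  25  20] [ 0.613 -0.568] [0.06  0.059] 73 zmax 0.077
   corners [[0.5759999752044678, -0.5879999995231628], [0.6320000290870667, -0.6060000061988831], [0.6499999761581421, -0.5479999780654907], [0.593999981880188, -0.531000018119812]]
[  7 173  38  21] [0.58  0.682] [0.054 0.058] 88 zmax 0.157
   corners [[0.550000011920929, 0.656000018119812], [0.609000027179718, 0.6549999713897705], [0.6100000143051147, 0.7080000042915344], [0.5519999861717224, 0.7099999785423279]]
[278 182  38  31] [ 0.517 -0.179] [0.06  0.098] 27 zmax 0.121
[412 184  25  19] [ 0.523 -0.598] [0.059 0.057] 86 zmax 0.076
[ 16 198  37  19] [0.503 0.655] [0.054 0.059] 82 zmax 0.154
[354 225  42  26] [ 0.383 -0.423] [0.102 0.06 ] 76 zmax 0.122
[289 232  38  36] [ 0.35  -0.209] [0.097 0.06 ] 44 zmax 0.122
[211 235  33  38] [0.344 0.046] [0.1  0.06] 31 zmax 0.122
[ 17 242  52  31] [0.344 0.638] [0.129 0.087] 84 zmax 0.085
[404 251  64  28] [ 0.269 -0.628] [0.088 0.181] 16 zmax 0.066
side face 342 [-0.24011842  0.41156705] -13.502148349963166 y at .49 0.29390902976876637 0.0027043958426475044
```

```bash
cat >> h.py <<'E'
def RT(yaw,tilt=0): return R.from_euler('z',yaw,degrees=True)*R.from_euler('x',180,degrees=True)*R.from_euler('y',tilt,degrees=True)
def plan(wps,g,start=None):
    """wps: list of (TCP pos, R, n); prints rows of moves"""
    o=ctrl.get_obs(); p,r=(o['tool_pos'],rot(o['orientation'])) if start is None else start
    for q,rt,n in wps:
        q=np.array(q,float); w=(r.inv()*rt).as_rotvec(); p0,r0=p,r; out=[]
        for i in range(n):
            pt=p0+(q-p0)*(i+1)/n; rr=r0*R.from_rotvec(w*(i+1)/n)
            d=r.inv().apply(pt-p)*100; tv=np.round((r.inv()*rr).as_rotvec(),3); d=np.round(d,2)
            if np.linalg.norm(d)>5 or np.linalg.norm(tv)>.15: print('TOO FAST',np.linalg.norm(d),np.linalg.norm(tv))
            p=p+r.apply(d)/100; r=r*R.from_rotvec(tv)
            out.append(','.join('%g'%v for v in [g,*d,*tv]))
        print(' |\n'.join(out)); print('--')
    return p,r
E
python3 - <<'E'
from h import *
plan([((.36,.40,.33),RT(-32),6),((.50,-.14,.30),RT(-62),13)],8.7)
E
```

```text
8.7,2.52,2.64,-1.6,0,-0,0.018 |
8.7,2.57,2.59,-1.6,0,-0,0.019 |
8.7,2.62,2.54,-1.6,0.001,-0,0.018 |
8.7,2.66,2.5,-1.6,-0,-0,0.019 |
8.7,2.71,2.44,-1.61,0,-0,0.018 |
8.7,2.75,2.39,-1.6,0,-0,0.019
--
8.7,3.12,2.95,0.23,0,-0,0.04 |
8.7,3.23,2.82,0.24,0,-0,0.04 |
8.7,3.34,2.7,0.23,0,-0,0.041 |
8.7,3.45,2.55,0.23,0,-0,0.04 |
8.7,3.55,2.41,0.23,0,-0,0.04 |
8.7,3.64,2.27,0.24,0,-0,0.04 |
8.7,3.73,2.12,0.23,0,-0,0.041 |
8.7,3.81,1.97,0.23,0,-0,0.04 |
8.7,3.89,1.81,0.24,0,-0,0.04 |
8.7,3.96,1.66,0.23,0,-0,0.04 |
8.7,4.03,1.49,0.23,0,-0,0.041 |
8.7,4.08,1.33,0.24,0,-0,0.04 |
8.7,4.13,1.17,0.23,0,-0,0.04
--
```

Request:
move_arm(moves=[8.7,2.5,2.6,-1.6,0,0,0.02,8.7,2.6,2.6,-1.6,0,0,0.02,8.7,2.6,2.5,-1.6,0,0,0.02,8.7,2.7,2.5,-1.6,0,0,0.02,8.7,2.7,2.4,-1.6,0,0,0.02,8.7,2.7,2.4,-1.6,0,0,0.02,8.7,3.1,2.9,0.2,0,0,0.04,8.7,3.2,2.8,0.2,0,0,0.04])

```text
clock: 0.9
tool_pos: [0.3804, 0.3173, 0.3268]
orientation: [-180.0, 0.0, -37.2]
force: [0.7, 0.1, -0.2]
opening: 0.0867
gripper_force: 0.0
```

Request:
move_arm(moves=[8.7,3.3,2.7,0.2,0,0,0.04,8.7,3.4,2.5,0.2,0,0,0.04,8.7,3.5,2.4,0.2,0,0,0.04,8.7,3.6,2.3,0.2,0,0,0.04,8.7,3.7,2.1,0.2,0,0,0.04,8.7,3.8,2.0,0.2,0,0,0.04,8.7,3.9,1.8,0.2,0,0,0.04,8.7,4.0,1.7,0.2,0,0,0.04])

```text
clock: 1.7
tool_pos: [0.4623, -0.0149, 0.3105]
orientation: [-180.0, 0.0, -55.5]
force: [1.0, 1.2, -0.2]
opening: 0.0867
gripper_force: 0.0
```

Request:
move_arm(moves=[8.7,4.0,1.5,0.2,0,0,0.04,8.7,4.1,1.3,0.2,0,0,0.04,8.7,4.1,1.2,0.2,0,0,0.04,8.7,0,0,0,0,0,0])

```text
clock: 2.1
tool_pos: [0.4937, -0.1416, 0.3033]
orientation: [179.9, 0.0, -62.7]
force: [0.0, 0.5, -0.2]
opening: 0.087
gripper_force: 0.0
```

```bash
python3 - <<'E'
from h import *
p,d=snap('wrist');z=load('wrist');P=cloud(z)
m=(p.min(-1)>110)
ok=(P[...,2]>.03)&(P[...,2]<.13)&(np.hypot(P[...,0]-.515,P[...,1]+.181)<.09)
for lo,hi in((.07,.09),(.097,.112),(.112,.13)):
    Q=P[ok&(P[...,2]>lo)&(P[...,2]<hi)]
    if len(Q)>5:
        b=cv2.minAreaRect(Q[:,:2].astype(np.float32));print(lo,len(Q),np.round(b[0],4),np.round(b[1],4),round(b[2],1),np.median(Q[:,2]))
cv2.imwrite('pics/w1.png',p[...,::-1]);o=ctrl.get_obs();print(o['clock'],o['tool_pos'],o['orientation'],np.round(o['joint_pos'],1),np.round(z['T'],3).tolist())
E
```

```text
0.07 3513 [ 0.5133 -0.1802] [0.0601 0.0996] 27.4 0.07999487090612634
0.097 1056 [ 0.5129 -0.18  ] [0.054  0.0935] 27.6 0.10319431487521943
0.112 618 [ 0.5001 -0.1547] [0.048  0.0383] 27.4 0.11593359768270856
2.15 [ 0.49338863 -0.14000464  0.30347554] [ 1.79882748e+02  4.98023367e-02 -6.25853334e+01] [  6.1   2.9 -12.9  -0.  -74.3  21.3] [[-0.888, -0.437, -0.141, 0.532], [-0.459, 0.848, 0.266, -0.214], [0.003, 0.301, -0.954, 0.453], [0.0, 0.0, 0.0, 1.0]]
```

View pics/w1.png

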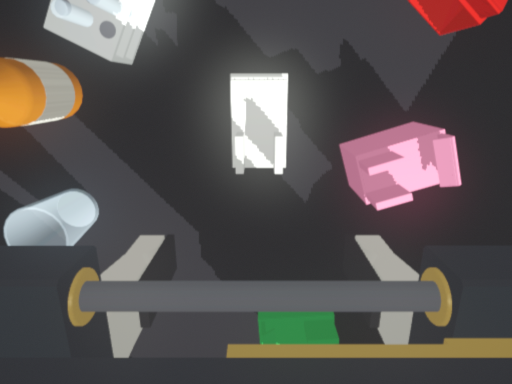

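The wrist view shows the bin at (260,120), with its feet at the bottom (240–280,168) and its web at the top (260,76). The measured centre is (0.513,-0.180) and z heads at -62.6°. The sizes agree with those given.

```bash
python3 - <<'E'
from h import *
Rt=RT(-62.6,-40);zt=Rt.as_matrix()[:,2];g=np.array([.5133+.46*.033,-.1802-.888*.033,.064]);T=g+.011*zt
print(zt,T)
plan([(T-.12*zt,Rt,7),(T,Rt,4)],8.7)
E
```

```text
[-0.29581072  0.57067673 -0.76604444] [ 0.52522608 -0.20322656  0.05557351]
8.7,2.12,0.01,2.23,0,-0.1,-0 |
8.7,2.32,0.01,2,0.001,-0.099,-0 |
8.7,2.51,0.01,1.77,-0,-0.1,-0 |
8.7,2.68,0.01,1.5,0,-0.099,-0 |
8.7,2.81,0,1.23,0,-0.1,-0 |
8.7,2.93,0.01,0.95,0.001,-0.1,-0 |
8.7,3,0.02,0.65,-0,-0.099,-0
--
8.7,-0,-0,3,-0,-0,-0 |
8.7,-0,-0,3,-0,-0,-0 |
8.7,-0,-0,3,-0,-0,-0 |
8.7,-0.01,-0,3,-0,-0,-0
--
```

Request:
move_arm(moves=[8.7,2.1,0,2.2,0,-0.1,0,8.7,2.3,0,2,0,-0.1,0,8.7,2.5,0,1.8,0,-0.1,0,8.7,2.7,0,1.5,0,-0.1,0,8.7,2.8,0,1.2,0,-0.1,0,8.7,2.9,0,1.0,0,-0.1,0,8.7,3,0,0.6,0,-0.1,0,8.7,0,0,0,0,0,0])

```text
clock: 2.95
tool_pos: [0.5595, -0.2686, 0.134]
orientation: [178.9, 41.4, -63.2]
force: [-0.5, 0.4, -4.8]
opening: 0.0873
gripper_force: 0.0
```

```bash
python3 - <<'E'
from h import *
o=ctrl.get_obs();print(o['joint_pos'])
Rt=RT(-62.6,-40);zt=Rt.as_matrix()[:,2];T=np.array([.52523,-.20323,.0556])
plan([(T,Rt,4)],8.7)
E
```

```text
[ -23.51473577   42.1839632    22.3604128   -24.82734069 -103.59990141
   52.10818535]
8.7,-0.09,-0.02,2.69,0.003,0.006,-0.002 |
8.7,-0.1,-0.01,2.69,0.003,0.006,-0.002 |
8.7,-0.12,-0.01,2.69,0.003,0.006,-0.002 |
8.7,-0.14,0.01,2.69,0.002,0.006,-0.002
--
```

Request:
move_arm(moves=[8.7,-0.1,0,2.7,0,0.01,0,8.7,-0.1,0,2.7,0,0.01,0,8.7,-0.1,0,2.7,0,0,0,8.7,-0.1,0,2.7,0,0,0,8.7,0,0,0,0,0,0])

```text
clock: 3.45
tool_pos: [0.527, -0.2011, 0.0667]
orientation: [179.8, 39.2, -62.3]
force: [-0.0, -0.4, -0.0]
opening: 0.0873
gripper_force: 0.0
```

```bash
python3 - <<'E'
from h import *
o=ctrl.get_obs();print(o['force'])
Rt=RT(-62.6,-40);zt=Rt.as_matrix()[:,2];T=np.array([.52523,-.20323,.0556])
plan([(T,Rt,1)],8.7)
E
```

```text
[-0.04384859 -0.40834925 -0.00966982]
8.7,0.78,0.26,0.79,0.006,-0.014,0.004
--
```

Request:
move_arm(moves=[8.7,0.8,0.2,0.8,0.01,-0.01,0,8.7,0,0,0,0,0,0,6.5,0,0,0,0,0,0,5,0,0,0,0,0,0,5,0,0,0,0,0,0,5,0,0,0,0,0,0,5,0,0,0,0,0,0])

```text
clock: 4.15
tool_pos: [0.5278, -0.207, 0.057]
orientation: [-179.4, 39.5, -62.3]
force: [-0.1, -1.2, 1.0]
opening: 0.0597
gripper_force: 29.9
```

```bash
python3 - <<'E'
from h import *
o=ctrl.get_obs();p=o['tool_pos'];r=rot(o['orientation']);print(o['joint_pos'])
yaw=-62.6
# lift 12 cm, then tilt to +50 while yawing to -103.5, moving to release-spot
Rl=RT(-62.6,-40)
C0=np.array([.5133,-.1802,.04]);Rb0=R.from_matrix(np.array([[0,0,1],[.888,-.46,0],[.46,.888,0]]).T[[0,1,2]] if 0 else np.column_stack([[0,0,1],np.cross([.46,-.888,0],[0,0,1]),[.46,-.888,0]]))
rb=r.inv()*Rb0; tb=r.inv().apply(C0-p); np.savez('grasp.npz',q=rb.as_quat(),t=tb);print('bin in tool',tb)
E
```

```text
[-20.1958258   40.27153379   8.44427691 -25.74151371 -89.31744541
  55.26483973]
bin in tool [-0.01267328  0.00073024  0.03253665]
```

```bash
cat >> h.py <<'E'
def binT(yaw,c,lean=0):
    """tool pose for bin centre c, upright with back heading yaw, lean deg (top to back)"""
    g=np.load('grasp.npz');rb=R.from_quat(g['q']);Rb=R.from_euler('z',yaw,degrees=True)*R.from_euler('y',lean,degrees=True)
    r=Rb*rb.inv();return np.array(c)-r.apply(g['t']),r
def binNow():
    g=np.load('grasp.npz');o=ctrl.get_obs();r=rot(o['orientation']);return o['tool_pos']+r.apply(g['t']),r*R.from_quat(g['q'])
E
python3 - <<'E'
from h import *
o=ctrl.get_obs();r=rot(o['orientation'])
p1,r1=binT(90,(.52,-.08,.17))
plan([(o['tool_pos']+[0,0.02,.11],r,3),(p1,r1,15)],5)
print(r1.as_matrix()[:,2])
E
```

```text
5,-2.79,-0.34,-2.45,0,0,0 |
5,-2.79,-0.33,-2.45,0,0,0 |
5,-2.78,-0.34,-2.45,0,0,0
--
5,-0.72,-0.34,0.31,-0.004,0.103,0.034 |
5,-0.77,-0.31,0.23,-0.004,0.103,0.035 |
5,-0.79,-0.29,0.16,-0.003,0.102,0.034 |
5,-0.82,-0.26,0.07,-0.004,0.103,0.035 |
5,-0.82,-0.23,-0.02,-0.004,0.103,0.034 |
5,-0.83,-0.2,-0.1,-0.004,0.103,0.035 |
5,-0.82,-0.18,-0.19,-0.004,0.102,0.034 |
5,-0.8,-0.14,-0.27,-0.003,0.103,0.035 |
5,-0.77,-0.12,-0.35,-0.004,0.103,0.034 |
5,-0.74,-0.09,-0.44,-0.004,0.103,0.034 |
5,-0.69,-0.06,-0.5,-0.004,0.102,0.035 |
5,-0.64,-0.04,-0.57,-0.004,0.103,0.034 |
5,-0.57,-0.01,-0.64,-0.003,0.103,0.035 |
5,-0.51,0,-0.69,-0.004,0.103,0.034 |
5,-0.43,0.03,-0.74,-0.004,0.103,0.035
--
[ 0.00702025 -0.77155353 -0.63612567]
```

Request:
move_arm(moves=[5,-2.8,-0.3,-2.5,0,0,0,5,-2.8,-0.3,-2.5,0,0,0,5,-2.8,-0.3,-2.4,0,0,0,5,-0.7,-0.3,0.3,0,0.1,0.03,5,-0.8,-0.3,0.2,0,0.1,0.03,5,-0.8,-0.3,0.2,0,0.1,0.03,5,-0.8,-0.3,0.1,0,0.1,0.03,5,-0.8,-0.2,0,0,0.1,0.03])

```text
clock: 4.95
tool_pos: [0.5242, -0.1461, 0.1791]
orientation: [176.9, 10.4, -71.0]
force: [0.1, 0.6, -0.9]
opening: 0.0597
gripper_force: 29.9
```

```bash
python3 - <<'E'
from h import *
o=ctrl.get_obs();print(np.round(o['joint_pos']),o['opening'],binNow()[0])
p1,r1=binT(90,(.52,-.08,.17))
plan([(p1,r1,12)],5)
E
```

```text
[ -1.  16. -10.  -9. -70.  24.] 0.05966178312626812 [ 0.51590258 -0.12957145  0.1494795 ]
5,-0.69,-0.19,-0.07,-0.006,0.087,0.029 |
5,-0.68,-0.18,-0.12,-0.005,0.087,0.029 |
5,-0.67,-0.15,-0.19,-0.006,0.087,0.029 |
5,-0.66,-0.13,-0.24,-0.005,0.087,0.029 |
5,-0.64,-0.11,-0.31,-0.006,0.087,0.029 |
5,-0.62,-0.09,-0.35,-0.005,0.087,0.029 |
5,-0.58,-0.07,-0.41,-0.006,0.087,0.028 |
5,-0.54,-0.06,-0.46,-0.005,0.087,0.029 |
5,-0.51,-0.03,-0.51,-0.006,0.087,0.029 |
5,-0.46,-0.02,-0.55,-0.005,0.087,0.029 |
5,-0.41,-0.01,-0.58,-0.006,0.087,0.029 |
5,-0.36,0.02,-0.62,-0.005,0.087,0.029
--
```

Request:
move_arm(moves=[5,-0.7,-0.2,-0.1,0,0.09,0.03,5,-0.7,-0.2,-0.1,0,0.09,0.03,5,-0.7,-0.2,-0.2,0,0.09,0.03,5,-0.7,-0.1,-0.2,-0.01,0.09,0.03,5,-0.6,-0.1,-0.3,-0.01,0.09,0.03,5,-0.6,-0.1,-0.4,-0.01,0.09,0.03,5,-0.6,-0.1,-0.4,0,0.09,0.03,5,-0.5,-0.1,-0.5,0,0.09,0.03])

```text
clock: 5.75
tool_pos: [0.5225, -0.0896, 0.1934]
orientation: [177.3, -31.6, -82.6]
force: [-0.4, 0.2, -1.7]
opening: 0.0595
gripper_force: 29.9
```

```bash
python3 - <<'E'
from h import *
o=ctrl.get_obs();print(np.round(o['joint_pos']),o['opening'],binNow()[0])
p1,r1=binT(85,(.53,-.04,.11))
plan([(p1,r1,8)],5)
E
```

```text
[ 29.  11. -37.  32. -61. -44.] 0.0595153445254641 [ 0.52107746 -0.09607268  0.15915048]
5,-1.04,-0.23,0.13,-0.011,0.041,0.021 |
5,-1.04,-0.21,0.08,-0.012,0.04,0.02 |
5,-1.05,-0.19,0.04,-0.011,0.041,0.021 |
5,-1.06,-0.17,-0,-0.011,0.041,0.021 |
5,-1.06,-0.14,-0.05,-0.011,0.04,0.021 |
5,-1.06,-0.13,-0.1,-0.012,0.041,0.02 |
5,-1.06,-0.1,-0.14,-0.011,0.04,0.021 |
5,-1.05,-0.07,-0.18,-0.011,0.041,0.021
--
```

Request:
move_arm(moves=[5,-1,-0.2,0.1,-0.01,0.04,0.02,5,-1,-0.2,0.1,-0.01,0.04,0.02,5,-1,-0.2,0,-0.01,0.04,0.02,5,-1.1,-0.2,0,-0.01,0.04,0.02,5,-1.1,-0.1,-0.1,-0.01,0.04,0.02,5,-1.1,-0.1,-0.1,-0.01,0.04,0.02,5,-1.1,-0.1,-0.1,-0.01,0.04,0.02,5,-1,0,-0.2,-0.01,0.04,0.02])

```text
clock: 6.55
tool_pos: [0.5305, -0.0225, 0.1406]
orientation: [-179.8, -50.1, -94.1]
force: [0.5, 0.3, -2.3]
opening: 0.0601
gripper_force: 29.9
```

```bash
python3 - <<'E'
from h import *
o=ctrl.get_obs();c,Rb=binNow();print(np.round(o['joint_pos']),o['opening'],c,np.round(Rb.as_matrix(),3).tolist())
# check actual bin from side/top clouds
a,_=snap('side');cv2.imwrite('pics/s2.png',cv2.resize(a[150:300,170:330][...,::-1],(640,600)))
p1,r1=binT(80,(.53,-.02,.065))
plan([(p1,r1,7)],5)
E
```

```text
[ 40.  27. -35.  35. -72. -69.] 0.06007820315903409 [ 0.52866609 -0.03923801  0.11003083] [[0.077, -0.997, -0.002], [0.997, 0.077, -0.007], [0.007, -0.001, 1.0]]
5,-0.65,-0.02,0.2,-0.011,0.001,0.009 |
5,-0.64,-0.01,0.2,-0.011,0,0.009 |
5,-0.65,-0.01,0.2,-0.01,0.001,0.009 |
5,-0.65,-0.01,0.19,-0.011,0,0.008 |
5,-0.64,-0.01,0.2,-0.011,0.001,0.009 |
5,-0.65,0,0.2,-0.011,0,0.009 |
5,-0.65,0.01,0.2,-0.011,0.001,0.009
--
```

View pics/s2.png

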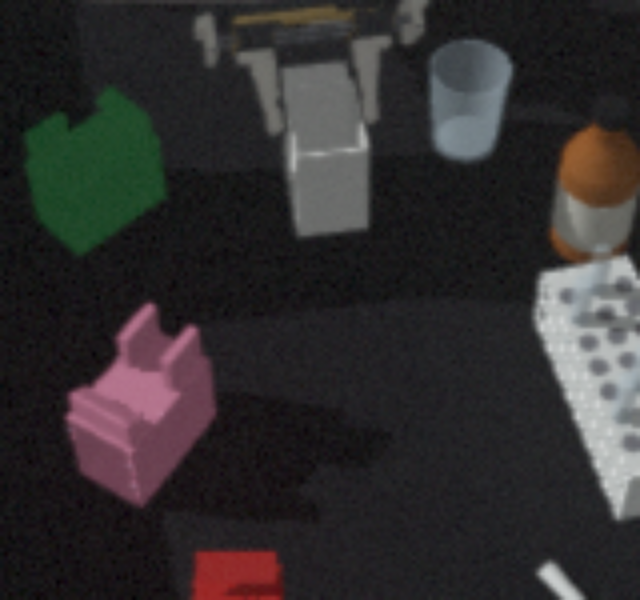

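The bin is held upright at crop (328,165), with the fingers on its side walls and its front facing the camera. Next I lower it.

Request:
move_arm(moves=[5,-0.7,0,0.2,-0.01,0,0.01,5,-0.6,0,0.2,-0.01,0,0.01,5,-0.6,0,0.2,-0.01,0,0.01,5,-0.6,0,0.2,-0.01,0,0.01,5,-0.6,0,0.2,-0.01,0,0.01,5,-0.6,0,0.2,-0.01,0,0.01,5,-0.6,0,0.2,-0.01,0,0.01,5,0,0,0,0,0,0])

```text
clock: 7.4
tool_pos: [0.5325, -0.0062, 0.0982]
orientation: [-179.1, -50.0, -100.3]
force: [-0.2, 0.5, -1.2]
opening: 0.0597
gripper_force: 29.9
```

```bash
python3 - <<'E'
from h import *
o=ctrl.get_obs();c,Rb=binNow();print(np.round(o['joint_pos']),c,np.round(Rb.as_matrix(),3).tolist())
y=np.degrees(np.arctan2(Rb.as_matrix()[1,0],Rb.as_matrix()[0,0]));print(y)
p1,r1=binT(y,(c[0],c[1],.050))
plan([(p1,r1,5)],5)
E
```

```text
[ 40.  32. -31.  32. -71. -73.] [ 0.52926154 -0.0226529   0.06760167] [[0.175, -0.985, -0.01], [0.985, 0.175, -0.007], [0.008, -0.008, 1.0]]
79.92685828496813
5,-0.28,-0,0.22,-0.001,0.002,-0.001 |
5,-0.27,-0,0.23,-0.001,0.001,-0.002 |
5,-0.28,-0.01,0.22,-0.001,0.002,-0.001 |
5,-0.27,-0,0.22,-0.001,0.002,-0.001 |
5,-0.28,-0,0.23,-0.001,0.001,-0.001
--
```

Request:
move_arm(moves=[5,-0.3,0,0.2,0,0,0,5,-0.3,0,0.2,0,0,0,5,-0.3,0,0.2,-0.01,0.01,-0.01,5,-0.2,0,0.2,0,0,0,5,-0.1,0,0.1,0,0,0,5,0,0,0,0,0,0])

```text
clock: 8.0
tool_pos: [0.5325, -0.0057, 0.0839]
orientation: [179.6, -50.6, -99.4]
force: [-0.1, 0.1, -1.0]
opening: 0.0598
gripper_force: 29.9
```

```bash
python3 - <<'E'
from h import *
o=ctrl.get_obs();c,Rb=binNow();print(o['force'],c,np.round(Rb.as_matrix(),3).tolist())
E
```

```text
[-0.08370524  0.12203272 -0.98702631] [ 0.52881829 -0.02240631  0.05340986] [[0.176, -0.984, 0.006], [0.984, 0.176, 0.001], [-0.002, 0.005, 1.0]]
```

Request:
move_arm(moves=[5,-0.1,0,0.1,0,0,0,5,-0.1,0,0,0,0,0,5,0,0,0,0,0,0])

```text
clock: 8.3
tool_pos: [0.5328, -0.005, 0.0819]
orientation: [179.7, -50.6, -99.4]
force: [-0.9, -0.3, -1.4]
opening: 0.0594
gripper_force: 29.9
```

Request:
move_arm(moves=[5,-0.1,0,0.1,0,0,0,5,0,0,0,0,0,0,5,0,0,0,0,0,0])

```text
clock: 8.6
tool_pos: [0.5327, -0.0052, 0.0805]
orientation: [179.7, -50.6, -99.4]
force: [0.4, -0.6, -0.0]
opening: 0.0601
gripper_force: 29.9
```

Request:
move_arm(moves=[5,-0.1,0,0.1,0,0,0,5,0,0,0,0,0,0])

```text
clock: 8.8
tool_pos: [0.5328, -0.0054, 0.0802]
orientation: [179.7, -50.6, -99.4]
force: [-1.2, 2.0, 5.8]
opening: 0.0599
gripper_force: 29.9
```

Request:
move_arm(moves=[6.5,0,0,0,0,0,0,8.7,0,0,0,0,0,0,8.7,0,0,0,0,0,0,8.7,0,0,-2,0,0,0,8.7,0,0,-3,0,0,0,8.7,0,0,-3,0,0,0,8.7,0,0,-3,0,0,0,8.7,0,0,-2,0,0,0])

```text
clock: 9.6
tool_pos: [0.5504, 0.0952, 0.1628]
orientation: [179.7, -50.5, -99.4]
force: [0.4, -0.2, -0.1]
opening: 0.087
gripper_force: 0.0
```

```bash
python3 - <<'E'
from h import *
o=ctrl.get_obs();print(np.round(o['joint_pos']))
T=np.array([.529,-.022,.28])
plan([(T,RT(-100,-12),13)],8.7)
E
```

```text
[ 46.  33. -18.  26. -85. -69.]
8.7,1.28,0.01,0.13,0,-0.084,0.001 |
8.7,1.28,0.02,0.03,0,-0.084,0 |
8.7,1.29,0.01,-0.08,0,-0.084,0.001 |
8.7,1.27,0.01,-0.19,0,-0.084,0 |
8.7,1.25,0.02,-0.3,0,-0.084,0.001 |
8.7,1.22,0.01,-0.4,0,-0.083,0.001 |
8.7,1.19,0.01,-0.5,0,-0.084,0 |
8.7,1.14,0.01,-0.59,0,-0.084,0.001 |
8.7,1.08,0,-0.69,0,-0.084,0 |
8.7,1.03,0.01,-0.78,0,-0.084,0.001 |
8.7,0.95,0.01,-0.86,0,-0.084,0.001 |
8.7,0.88,0.01,-0.94,0,-0.084,0 |
8.7,0.79,0,-1.01,0,-0.084,0.001
--
```

Request:
move_arm(moves=[8.7,1.3,0,0.1,0,-0.08,0,8.7,1.3,0,0,0,-0.08,0,8.7,1.3,0,-0.1,0,-0.08,0,8.7,1.3,0,-0.2,0,-0.08,0,8.7,1.3,0,-0.3,0,-0.09,0,8.7,1.2,0,-0.4,0,-0.09,0,8.7,1.2,0,-0.5,0,-0.09,0,8.7,1.1,0,-0.6,0,-0.09,0])

```text
clock: 10.4
tool_pos: [0.5377, 0.0216, 0.2364]
orientation: [179.8, -11.4, -99.6]
force: [0.4, -0.3, 0.1]
opening: 0.0869
gripper_force: 0.0
```

Request:
move_arm(moves=[8.7,1.1,0,-0.7,0,-0.08,0,8.7,1.0,0,-0.8,0,-0.08,0,8.7,1.0,0,-0.9,0,-0.08,0,8.7,0.9,0,-0.9,0,-0.08,0,8.7,0.8,0,-1.0,0,-0.08,0,8.7,0,0,0,0,0,0])

```text
clock: 11.0
tool_pos: [0.5306, -0.026, 0.2827]
orientation: [179.9, 11.5, -99.9]
force: [-0.2, -0.8, 0.2]
opening: 0.0874
gripper_force: 0.0
```

```bash
python3 - <<'E'
from h import *
o=ctrl.get_obs();print(np.round(o['joint_pos']),o['tool_pos'])
for n in('wrist','top','side'):
    snap(n);P=cloud(load(n));ok=(P[...,2]>.015)&(np.hypot(P[...,0]-.529,P[...,1]+.010)<.1)
    cols=np.load('last_%s.npz'%n)['p']
    for lo,hi in((.08,.115),):
        Q=P[ok&(P[...,2]>lo)&(P[...,2]<hi)]
        if len(Q)>5:
            b=cv2.minAreaRect(Q[:,:2].astype(np.float32));print(n,len(Q),np.round(b[0],4),np.round(b[1],4),round(b[2],1),np.median(Q[:,2]),np.round(cv2.boxPoints(b),3).tolist(),np.percentile(Q[:,2],98))
p=load('wrist')['p'];q=load('top')['p'][120:240,140:300]
cv2.imwrite('pics/w2.png',np.hstack([cv2.resize(p,(400,300)),cv2.resize(q,(400,300))])[...,::-1])
E
```

```text
[ 10.   5.  -9. -11. -72. -17.] [ 0.53060952 -0.02602614  0.28265363]
wrist 2795 [ 0.5314 -0.0094] [0.1067 0.06  ] 79.9 0.09608785340711418 [[0.492000013589859, -0.05700000002980232], [0.5519999861717224, -0.06700000166893005], [0.5699999928474426, 0.03799999877810478], [0.5109999775886536, 0.04800000041723251]] 0.10094198427359938
side 260 [ 0.5311 -0.012 ] [0.1087 0.0596] 80.0 0.09511361963086651 [[0.492000013589859, -0.05999999865889549], [0.5509999990463257, -0.07100000232458115], [0.5699999928474426, 0.035999998450279236], [0.5109999775886536, 0.04699999839067459]] 0.10267894753993194
```

View pics/w2.png

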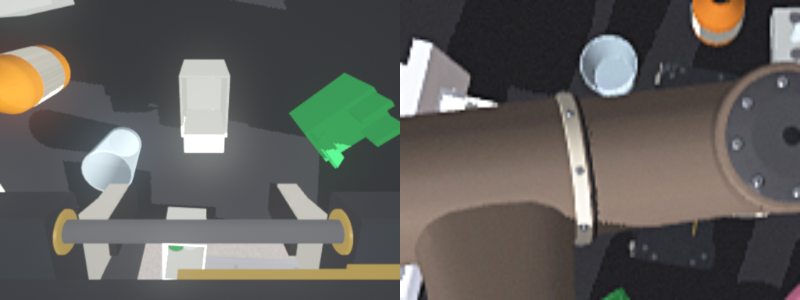

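The bin stands upright at wrist (205,105), released, with its centre at (0.529,-0.023) and yaw 79.9°, which agrees with the kinematics. Now the fresh grasp.

```bash
python3 - <<'E'
from h import *
T=np.array([.5285,-.0255,.0725])
plan([(T+[0,0,.05],RT(-100.1,-12),4),(T,RT(-100.1,-12),2)],8.7)
E
```

```text
8.7,0.81,0.01,3.87,0.001,-0.003,0.001 |
8.7,0.82,0.02,3.86,0.002,-0.003,0.002 |
8.7,0.84,0.02,3.87,0.001,-0.004,0.001 |
8.7,0.85,0.03,3.86,0.002,-0.003,0.002
--
8.7,0.52,0,2.44,-0,0,-0 |
8.7,0.52,0,2.45,-0,0,-0
--
```

Request:
move_arm(moves=[8.7,0.8,0,3.9,0,0,0,8.7,0.8,0,3.9,0,0,0,8.7,0.8,0,3.9,0,0,0,8.7,0.8,0,3.8,0,-0.01,0,8.7,0.5,0,2.4,0,0,0,8.7,0.5,0,2.4,0,0,0,8.7,0,0,0,0,0,0])

```text
clock: 11.85
tool_pos: [0.5265, -0.0237, 0.0698]
orientation: [179.3, 11.7, -99.7]
force: [-0.6, -0.1, -0.1]
opening: 0.0874
gripper_force: 0.0
```

Request:
move_arm(moves=[6.5,0,0,0,0,0,0,5,0,0,0,0,0,0,5,0,0,0,0,0,0,5,0,0,0,0,0,0,5,0,0,0,0,0,0])

```text
clock: 12.35
tool_pos: [0.5299, -0.0245, 0.0747]
orientation: [179.9, 11.9, -99.7]
force: [-1.2, 1.4, 5.4]
opening: 0.0599
gripper_force: 30.0
```

```bash
python3 - <<'E'
from h import *
o=ctrl.get_obs();p=o['tool_pos'];r=rot(o['orientation']);print(p,o['orientation'],np.round(o['joint_pos']))
# grip centres bin across y; keep measured centre along x, z=.05; yaw from tool y
ty=r.as_matrix()[:,1]; yaw=np.degrees(np.arctan2(ty[1],ty[0]))-90
yaw=(yaw-80+90)%180-90+80; C0=np.array([.529,-.0227,.05]);print('yaw',yaw)
yb=np.array([-np.sin(np.radians(yaw)),np.cos(np.radians(yaw)),0]);e=(p-C0)@yb;print('y offset',e);C0=C0+e*yb
Rb0=R.from_euler('z',yaw,degrees=True)
np.savez('grasp.npz',q=(r.inv()*Rb0).as_quat(),t=r.inv().apply(C0-p))
# divider: angle & face
dy=76.5
X=np.array([np.cos(np.radians(dy)),np.sin(np.radians(dy)),0]);Y=np.array([-X[1],X[0],0])
lip=np.array([.523,.265,.145]);free=lip+.034*Y
# lean 13: bin pose with web end 30mm off divider & high : centre
print(free)
def ctr(lean,webgap,webdz):  # webgap from face; web underside end height above lip edge
    l=np.radians(lean);ex=np.cos(l)*X-np.sin(l)*np.array([0,0,1]);ez=np.sin(l)*X+np.cos(l)*np.array([0,0,1])
    W=free+X*(.020-webgap)+np.array([0,0,webdz]);return W-.067*ex-.041*ez
for g,h in((.08,.09),(.03,.05)): print(g,h,ctr(0,g,h),ctr(13,g,h))
c1=ctr(0,.08,.09);p1,r1=binT(dy,c1)
plan([(p+[0,0,.12],r,4),(p1,r1,8)],5)
E
```

```text
[ 0.52985153 -0.0244755   0.07474057] [179.86975849  11.9195918  -99.66574746] [ 10.  17. -23. -16. -47.  -9.]
yaw 80.36115250073243
y offset -0.00113679308461229
[0.48993942 0.27293714 0.145     ]
0.08 0.09 [0.46029186 0.14944616 0.194     ] [0.45853967 0.14214776 0.21012255]
0.03 0.05 [0.47196413 0.19806466 0.154     ] [0.47021194 0.19076626 0.17012255]
5,-0.62,0.01,-2.94,0,0,0 |
5,-0.62,0,-2.93,0,0,0 |
5,-0.62,0.01,-2.94,0,0,0 |
5,-0.62,0.01,-2.93,0,0,0
--
5,-2,1.22,0.12,0.002,-0,0.008 |
5,-1.98,1.24,0.11,0.001,-0,0.008 |
5,-1.98,1.26,0.12,0.002,-0,0.009 |
5,-1.96,1.27,0.11,0.002,-0,0.008 |
5,-1.96,1.29,0.11,0.002,-0,0.008 |
5,-1.94,1.3,0.1,0.001,-0,0.008 |
5,-1.94,1.32,0.11,0.002,-0,0.009 |
5,-1.92,1.34,0.1,0.002,-0,0.008
--
```

Request:
move_arm(moves=[5,-0.6,0,-2.9,0,0,0,5,-0.6,0,-2.9,0,0,0,5,-0.6,0,-2.9,0,0,0,5,-0.6,0,-2.9,0,0,0,5,-2,1.2,0.1,0,0,0.01,5,-2,1.2,0.1,0,0,0.01,5,-2,1.3,0.1,0,0,0.01,5,-2,1.3,0.1,0,0,0.01])

```text
clock: 13.15
tool_pos: [0.4944, 0.0624, 0.2053]
orientation: [179.3, 11.9, -102.1]
force: [0.3, 1.0, -1.4]
opening: 0.06
gripper_force: 30.0
```

Request:
move_arm(moves=[5,-2,1.3,0.1,0,0,0.01,5,-1.9,1.3,0.1,0,0,0.01,5,-1.9,1.3,0.1,0,0,0.01,5,-1.9,1.3,0.1,0,0,0,5,0,0,0,0,0,0])

```text
clock: 13.65
tool_pos: [0.4605, 0.1491, 0.2184]
orientation: [179.0, 11.9, -103.7]
force: [0.4, 0.4, -1.4]
opening: 0.06
gripper_force: 30.0
```

```bash
python3 - <<'E'
from h import *
o=ctrl.get_obs();c,Rb=binNow();print(np.round(o['joint_pos']),c,np.round(Rb.as_euler('ZYX',degrees=True),2))
X=np.array([.2334,.9724]);Y=np.array([-.9724,.2334])
for n in('top','side','wrist'):
    snap(n);P=cloud(load(n)).reshape(-1,3);P=P[np.isfinite(P[:,2])]
    u=P[:,:2]-[.523,.265];a=u@X;b=u@Y
    # top edge
    m=(P[:,2]>.2)&(P[:,2]<.216)&(a>-.03)&(a<.08)&(abs(b)<.17)
    if m.sum()>50:
        r=cv2.minAreaRect(P[m,:2].astype(np.float32));print(n,'top',m.sum(),np.round(r[0],4),np.round(r[1],4),round(r[2],2),'a',np.percentile(a[m],[1,5]),'b',np.percentile(b[m],[0.3,99.7]))
    m=(P[:,2]>.165)&(P[:,2]<.195)&(a>0)&(a<.04)&(b>-.0)&(b<.16)
    if m.sum()>30: k=np.polyfit(b[m],a[m],1);print(n,'face',m.sum(),k,np.std(a[m]-np.polyval(k,b[m])))
    m=(P[:,2]>.138)&(P[:,2]<.149)&(a>-.02)&(a<.015)
    if m.sum()>20: print(n,'lip',m.sum(),'a',np.round(np.percentile(a[m],[2,50,98]),4),'b',np.round(np.percentile(b[m],[.5,99.5]),4))
    # bin top rim by height
    m=(P[:,2]>.18)&(P[:,2]<.26)&(a<-.035)&(a>-.2)&(b>-.05)&(b<.1)
    if m.sum()>20: print(n,'bin?',m.sum(),'a',np.percentile(a[m],[1,99]),'b',np.percentile(b[m],[1,99]),P[m,2].max())
# caps
P=cloud(load('top')).reshape(-1,3);u=P[:,:2]-[.523,.265];a=u@X;b=u@Y
m=(P[:,2]>.149)&(P[:,2]<.16)&(a<-.03)&(a>-.13)&(b<-.05);print('caps',m.sum(),np.percentile(b[m],[1,99]),np.percentile(a[m],[1,99]))
p=load('wrist')['p'];q=load('side')['p'][80:200,160:320]
cv2.imwrite('pics/w3.png',np.hstack([cv2.resize(p,(400,300)),cv2.resize(q,(400,300))])[...,::-1])
E
```

```text
[ 34.   0. -24. -10. -58. -43.] [0.46053284 0.15078994 0.1936743 ] [7.653e+01 1.000e-02 8.800e-01]
top top 804 [0.5598 0.2898] [0.0238 0.2784] 76.29 a [0.02132214 0.02199823] b [-0.16873341  0.10606801]
top face 96 [-0.00066223  0.022518  ] 0.0006698383356737666
top lip 188 a [-0.0192 -0.0017  0.0124] b [-0.1288  0.0591]
top bin? 42 a [-0.07903696 -0.05745171] b [0.00328749 0.02293791] 0.24390796443000906
side top 190 [0.5289 0.2961] [0.0328 0.3364] 76.14 a [0.01476874 0.01740437] b [-0.1646765   0.16940168]
side lip 41 a [-0.0196 -0.008   0.0149] b [-0.1474 -0.0243]
side bin? 494 a [-0.17096438 -0.0859666 ] b [-0.01092058  0.07730345] 0.2562926878191917
wrist lip 70 a [-0.0043 -0.0019  0.0024] b [-0.0278  0.0971]
wrist bin? 22026 a [-0.16669959 -0.08819844] b [-0.01070901  0.07656541] 0.25997470795207406
caps 57 [-0.12358697 -0.06180607] [-0.09653387 -0.03168767]
```

View pics/w3.png

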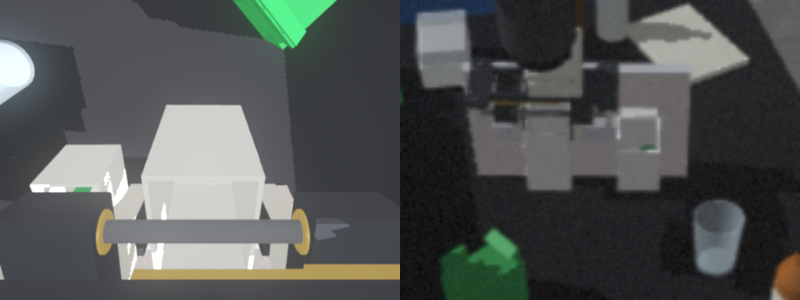

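The side crop shows the bin held at (550,150), clear of the caps bin (640,140) and squarely in front of the free rail. Next I lean it and close in.

```bash
cat >> h.py <<'E'
dy=76.5
DX=np.array([np.cos(np.radians(dy)),np.sin(np.radians(dy)),0]);DY=np.array([-DX[1],DX[0],0]);UZ=np.array([0,0,1.])
free=np.array([.523,.265,.145])+.034*DY+.002*DX
def ctr(lean,gap,dz):
    l=np.radians(lean);ex=np.cos(l)*DX-np.sin(l)*UZ;ez=np.sin(l)*DX+np.cos(l)*UZ
    return free+DX*(.020-gap)+UZ*dz-.067*ex-.041*ez
def web():
    c,Rb=binNow();u=c+Rb.apply([.067,0,.041])-free;v=c-free
    print('lean/yaw/roll',np.round(Rb.as_euler('ZYX',degrees=True),2),'web gap %.1f  above lip %.1f  y %.1f mm; centre x %.1f z %.1f'%(1000*(.02-u@DX),1000*u[2],1000*(v@DY),1000*v@DX,1000*v[2]))
def go(lean,gap,dz,n):
    p1,r1=binT(dy,ctr(lean,gap,dz),lean);plan([(p1,r1,n)],5)
E
python3 - <<'E'
from h import *
web();go(13,.014,.03,8)
E
```

```text
lean/yaw/roll [76.46  0.08  0.92] web gap 82.2  above lip 88.9  y -0.9 mm; centre x -129.3 z 48.0
5,-0.7,0.01,0.7,0.002,0.028,-0 |
5,-0.72,0.01,0.68,0.002,0.028,-0 |
5,-0.74,0.01,0.65,0.002,0.029,-0.001 |
5,-0.76,0.01,0.64,0.002,0.028,0 |
5,-0.77,0.01,0.62,0.002,0.028,-0 |
5,-0.79,0.01,0.59,0.002,0.028,-0 |
5,-0.81,0.01,0.57,0.002,0.028,-0.001 |
5,-0.83,0.02,0.55,0.002,0.029,0
--
```

Request:
move_arm(moves=[5,-0.7,0,0.7,0,0.03,0,5,-0.7,0,0.7,0,0.03,0,5,-0.7,0,0.7,0.01,0.03,0,5,-0.8,0,0.6,0,0.03,0,5,-0.8,0,0.6,0,0.03,0,5,-0.8,0,0.6,0.01,0.03,0,5,-0.8,0,0.5,0,0.03,0,5,-0.8,0.1,0.5,0,0.02,0])

```text
clock: 14.6
tool_pos: [0.4757, 0.2103, 0.1747]
orientation: [-179.9, -1.5, -103.8]
force: [0.1, -0.2, -1.2]
opening: 0.0598
gripper_force: 30.0
```

```bash
python3 - <<'E'
from h import *
print(np.round(ctrl.get_obs()['joint_pos']))
web();go(13,.003,.022,6)
E
```

```text
[ 46.   9. -23.   1. -59. -60.]
lean/yaw/roll [76.22 13.44 -0.21] web gap 15.8  above lip 29.6  y -0.8 mm; centre x -70.5 z 5.3
5,-0.22,0.01,0.13,-0.001,-0.001,-0.001 |
5,-0.21,0.02,0.13,-0,-0.002,-0 |
5,-0.22,0.01,0.13,-0.001,-0.001,-0.001 |
5,-0.21,0.01,0.13,-0,-0.001,-0.001 |
5,-0.22,0.02,0.13,-0.001,-0.001,-0.001 |
5,-0.21,0.01,0.13,-0,-0.002,-0
--
```

Request:
move_arm(moves=[5,-0.2,0,0.1,0,0,0,5,-0.2,0,0.1,0,0,0,5,-0.2,0,0.1,0,0,0,5,-0.2,0,0.1,0,0,0,5,-0.2,0,0.1,0,0,0,5,0,0,0,0,0,0])

```text
clock: 15.2
tool_pos: [0.4779, 0.2217, 0.1699]
orientation: [-179.9, -1.3, -103.7]
force: [-0.2, -0.2, -1.7]
opening: 0.0598
gripper_force: 30.0
```

Request:
move_arm(moves=[5,-0.2,0,0,0,0,0,5,0,0,0,0,0,0])

```text
clock: 15.4
tool_pos: [0.4784, 0.2237, 0.17]
orientation: [-179.9, -1.3, -103.7]
force: [0.6, 0.2, -0.7]
opening: 0.0594
gripper_force: 30.0
```

```bash
python3 - <<'E'
from h import *
web();print(ctrl.get_obs()['force'])
E
```

```text
lean/yaw/roll [76.31 13.24 -0.24] web gap 2.0  above lip 25.1  y -0.4 mm; centre x -56.7 z 0.5
[ 0.603241    0.17361194 -0.65550852]
```

Approach in 1 mm steps to feel the divider.

Request:
move_arm(moves=[5,-0.1,0,0,0,0,0,5,0,0,0,0,0,0])

```text
clock: 15.6
tool_pos: [0.4786, 0.2246, 0.1699]
orientation: [-179.9, -1.3, -103.7]
force: [-0.8, -0.2, -1.5]
opening: 0.0597
gripper_force: 30.0
```

Request:
move_arm(moves=[5,-0.1,0,0,0,0,0,5,0,0,0,0,0,0])

```text
clock: 15.8
tool_pos: [0.4786, 0.225, 0.1697]
orientation: [-179.9, -1.4, -103.7]
force: [-1.3, -2.4, -0.8]
opening: 0.0598
gripper_force: 30.0
```

Request:
move_arm(moves=[5,-0.1,0,0,0,0,0,5,0,0,0,0,0,0])

```text
clock: 16.0
tool_pos: [0.4785, 0.2251, 0.1696]
orientation: [-179.9, -1.5, -103.7]
force: [0.2, -6.2, 1.4]
opening: 0.0601
gripper_force: 30.0
```

Request:
move_arm(moves=[5,0.3,0,0,0,0,0,5,0,0,0.4,0,0,0,5,0,0,0.4,0,0,0,5,0,0,0.4,0,0,0,5,0,0,0,0,0,0])

```text
clock: 16.5
tool_pos: [0.4779, 0.2231, 0.157]
orientation: [-179.9, -1.4, -103.7]
force: [-0.5, 0.4, -2.6]
opening: 0.0597
gripper_force: 30.0
```

```bash
python3 - <<'E'
from h import *
web();print(ctrl.get_obs()['force'])
E
```

```text
lean/yaw/roll [76.31 13.3  -0.18] web gap 2.7  above lip 12.0  y 0.0 mm; centre x -57.4 z -12.5
[-0.49339436  0.36630174 -2.63448199]
```

Request:
move_arm(moves=[5,-0.1,0,0.2,0,0,0,5,0,0,0.3,0,0,0,5,0,0,0,0,0,0])

```text
clock: 16.8
tool_pos: [0.4783, 0.224, 0.1523]
orientation: [-179.9, -1.4, -103.7]
force: [-0.3, -0.4, -1.1]
opening: 0.0599
gripper_force: 30.0
```

Request:
move_arm(moves=[5,0,0,0.2,0,0,0,5,0,0,0.2,0,0,0,5,0,0,0,0,0,0])

```text
clock: 17.1
tool_pos: [0.4783, 0.2239, 0.1485]
orientation: [-179.9, -1.4, -103.7]
force: [-0.8, -0.4, -2.5]
opening: 0.06
gripper_force: 30.0
```

```bash
python3 - <<'E'
from h import *
web();print(ctrl.get_obs()['force'])
E
```

```text
lean/yaw/roll [76.3  13.27 -0.21] web gap 1.9  above lip 3.6  y -0.2 mm; centre x -56.5 z -20.9
[-0.81383053 -0.36231602 -2.51135943]
```

Request:
move_arm(moves=[5,0,0,0.2,0,0,0,5,0,0,0.2,0,0,0,5,0,0,0,0,0,0])

```text
clock: 17.4
tool_pos: [0.4783, 0.2238, 0.1445]
orientation: [-179.9, -1.4, -103.7]
force: [0.7, -0.3, -1.0]
opening: 0.0595
gripper_force: 30.0
```

Request:
move_arm(moves=[5,0,0,0.1,0,0,0,5,0,0,0.1,0,0,0,5,0,0,0,0,0,0])

```text
clock: 17.7
tool_pos: [0.4783, 0.2237, 0.1427]
orientation: [-179.9, -1.4, -103.7]
force: [0.3, -0.7, -0.8]
opening: 0.0597
gripper_force: 30.0
```

Request:
move_arm(moves=[5,0,0,0.1,0,0,0,5,0,0,0,0,0,0])

```text
clock: 17.9
tool_pos: [0.4784, 0.2236, 0.1422]
orientation: [-179.9, -1.3, -103.7]
force: [-1.6, -2.5, 3.1]
opening: 0.0597
gripper_force: 30.0
```

```bash
python3 - <<'E'
from h import *
web();print(ctrl.get_obs()['force'])
E
```

```text
lean/yaw/roll [76.31 13.27 -0.24] web gap 2.1  above lip -2.8  y -0.4 mm; centre x -56.8 z -27.3
[-1.61658082 -2.49532452  3.08706218]
```

```bash
cat >> h.py <<'E'
def swing(Ls,n,dz=.0009,y=None,dx=0.):
    st=None
    for L in Ls:
        l=np.radians(L);xb=.057-.008*L/13;c,_=binNow();yy=(c-free)@DY
        C=free-DX*(xb*np.cos(l)+.0402*np.sin(l)-.0005+dx)+DY*yy+UZ*(xb*np.sin(l)-.0402*np.cos(l)+dz)
        p1,r1=binT(dy,C,L);st=plan([(p1,r1,n)],5,st)
E
python3 - <<'E'
from h import *
web();swing([11.5,10,8.5,7,5.5],1)
E
```

```text
lean/yaw/roll [76.31 13.27 -0.24] web gap 2.1  above lip -2.8  y -0.4 mm; centre x -56.8 z -27.3
5,0.04,-0.01,0.12,-0.004,-0.031,-0.002
--
5,0.08,0,0.12,-0,-0.026,-0
--
5,0.08,0,0.12,-0,-0.026,-0.001
--
5,0.07,0,0.13,-0,-0.026,0
--
5,0.08,-0,0.13,-0,-0.027,0
--
```

Request:
move_arm(moves=[5,0,0,0.1,0,-0.03,0,5,0.1,0,0.1,0,-0.03,0,5,0.1,0,0.1,0,-0.03,0,5,0,0,0,0,0,0])

```text
clock: 18.3
tool_pos: [0.4777, 0.2215, 0.1387]
orientation: [-179.9, 3.9, -103.7]
force: [-0.4, -0.0, -2.2]
opening: 0.06
gripper_force: 30.0
```

```bash
python3 - <<'E'
from h import *
web();print(ctrl.get_obs()['force']);swing([7,5.5,4,2.5,1],1)
E
```

```text
lean/yaw/roll [76.25  7.97 -0.21] web gap 4.7  above lip 0.3  y -0.2 mm; centre x -56.8 z -31.0
[-0.35869933 -0.04348995 -2.23321408]
5,0.05,-0.01,0.15,-0.004,-0.017,-0.004
--
5,0.08,0,0.13,0,-0.026,0
--
5,0.07,0,0.13,0,-0.026,0
--
5,0.08,0,0.14,0,-0.027,0
--
5,0.08,0,0.14,0,-0.026,0
--
```

Request:
move_arm(moves=[5,0.1,0,0.2,0,-0.02,0,5,0.1,0,0.1,0,-0.03,0,5,0.1,0,0.1,0,-0.03,0,5,0,0,0,0,0,0])

```text
clock: 18.7
tool_pos: [0.4772, 0.219, 0.1344]
orientation: [-179.9, 8.5, -103.7]
force: [0.5, -1.1, -1.3]
opening: 0.0597
gripper_force: 30.0
```

```bash
python3 - <<'E'
from h import *
web();print(ctrl.get_obs()['force']);swing([2,1,0],1)
E
```

```text
lean/yaw/roll [76.27  3.44 -0.21] web gap 8.0  above lip 1.5  y -0.3 mm; centre x -57.3 z -35.4
[ 0.46442373 -1.07427435 -1.2780094 ]
5,0.03,-0.01,0.2,-0.004,-0.025,-0.003
--
5,0.05,0,0.09,-0,-0.018,-0
--
5,0.05,0,0.09,-0,-0.017,-0
--
```

Request:
move_arm(moves=[5,0,0,0.2,0,-0.02,0,5,0,0,0.1,0,-0.02,0,5,0,0,0.1,0,-0.02,0,5,0,0,0,0,0,0])

```text
clock: 19.1
tool_pos: [0.4778, 0.2194, 0.1311]
orientation: [-179.9, 11.9, -103.6]
force: [-1.7, -4.5, 6.3]
opening: 0.0601
gripper_force: 30.0
```

```bash
python3 - <<'E'
from h import *
web();print(ctrl.get_obs()['force'])
E
```

```text
lean/yaw/roll [ 7.632e+01  1.000e-02 -2.700e-01] web gap 8.3  above lip 2.4  y -0.8 mm; centre x -55.3 z -38.6
[-1.68442044 -4.50163912  6.34519215]
```

Request:
move_arm(moves=[6.2,0,0,0,0,0,0,7,0,0,0,0,0,0,8.7,0,0,0,0,0,0,8.7,0,0,0,0,0,0])

```text
clock: 19.5
tool_pos: [0.4774, 0.2201, 0.1304]
orientation: [-179.9, 11.8, -103.6]
force: [-0.2, 0.4, 0.2]
opening: 0.0804
gripper_force: 0.0
```

Request:
move_arm(moves=[8.7,0,0,-1,0,0,0,8.7,0,0,-3,0,0,0,8.7,0,0,-4,0,0,0,8.7,0,0,-4,0,0,0,8.7,2,0,-3,0,0,0,8.7,3,0,-1,0,0,0,8.7,3,0,0,0,0,0,8.7,0,0,0,0,0,0])

```text
clock: 20.3
tool_pos: [0.4498, 0.1097, 0.2715]
orientation: [-179.9, 11.9, -103.7]
force: [-0.0, 0.3, 0.3]
opening: 0.0869
gripper_force: 0.0
```

```bash
python3 - <<'E'
from h import *
print(ctrl.get_obs()['tool_pos'])
for n in('wrist','side'):
    snap(n);P=cloud(load(n)).reshape(-1,3);u=P-free;a=u@DX;b=u@DY
    m=(P[:,2]>.146)&(P[:,2]<.165)&(a<-.01)&(a>-.15)&(abs(b)<.06)
    print(n,m.sum(),'a',np.percentile(a[m],[.5,99.5]),'b',np.percentile(b[m],[.5,99.5]),'z',np.percentile(P[m,2],[5,50,95]))
    m=(P[:,2]>.065)&(P[:,2]<.15)&(a<-.085)&(a>-.12)&(abs(b)<.025)
    if m.sum()>30:k=np.polyfit(P[m,2],a[m],1);print('front lean deg',np.degrees(np.arctan(k[0])),m.sum(),'a at z=.105',np.polyval(k,.105))
p=load('wrist')['p'];q=load('side')['p'][80:200,160:320]
cv2.imwrite('pics/w4.png',np.hstack([cv2.resize(p,(400,300)),cv2.resize(q,(400,300))])[...,::-1])
E
```

```text
[0.44982111 0.10969384 0.27150952]
wrist 1019 a [-0.09604379 -0.0424689 ] b [-0.0302006   0.02942057] z [0.14690047 0.15537246 0.15775043]
front lean deg 1.6313864781911913 2305 a at z=.105 -0.0963151611810084
side 116 a [-0.10068827 -0.01046295] b [-0.03092963  0.02891711] z [0.14749569 0.15296044 0.1588745 ]
front lean deg 1.1261225138483986 233 a at z=.105 -0.09763662414485054
```

View pics/w4.png

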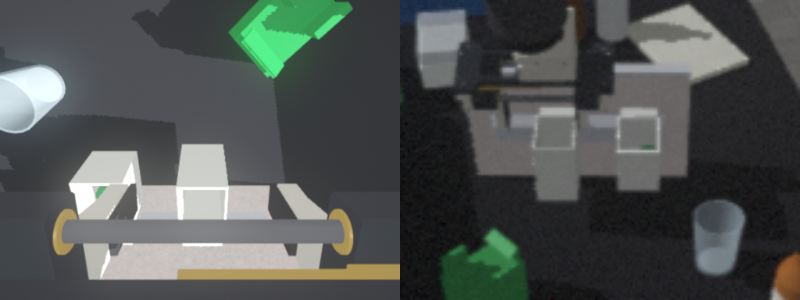

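The bin hangs at side crop (555,150), at the same height as the caps bin (637,150). I'll check its lean against the caps bin, which is known to be upright.

```bash
python3 - <<'E'
from h import *
for n in('side','wrist'):
    for rep in range(2):
        snap(n);P=cloud(load(n)).reshape(-1,3);u=P-free;a=u@DX;b=u@DY
        for nm,c in(('ours',0),('caps',-.127)):
            m=(P[:,2]>.065)&(P[:,2]<.148)&(a<-.085)&(a>-.12)&(abs(b-c)<.024)
            if m.sum()<30: continue
            k=np.polyfit(P[m,2],a[m],1);
            r=(P[:,2]>.15)&(P[:,2]<.165)&(abs(b-c)<.03)&(a<-.088)&(a>-.11);s=(P[:,2]>.15)&(P[:,2]<.165)&(abs(b-c)<.022)&(a<-.012)&(a>-.024)
            print(n,nm,m.sum(),'lean %.2f a %.4f'%(np.degrees(np.arctan(k[0])),np.polyval(k,.105)),'rim front z %.4f'%np.nanpercentile(P[r,2],90) if r.any() else '', 'zbottom %.4f'%P[(abs(b-c)<.02)&(abs(a+.097)<.008)&(P[:,2]>.03),2].min())
E
```

```text
side ours 222 lean 1.36 a -0.0977 rim front z 0.1583 zbottom 0.0577
side caps 177 lean -0.87 a -0.0998 rim front z 0.1558 zbottom 0.0784
side ours 227 lean 1.47 a -0.0975 rim front z 0.1598 zbottom 0.0577
side caps 178 lean -0.56 a -0.1000 rim front z 0.1579 zbottom 0.0819
wrist ours 2130 lean 1.60 a -0.0963 rim front z 0.1576 zbottom 0.0567
wrist caps 1738 lean 0.20 a -0.0990 rim front z 0.1553 zbottom 0.0805
wrist ours 2141 lean 1.61 a -0.0963 rim front z 0.1576 zbottom 0.0576
wrist caps 1745 lean 0.17 a -0.0990 rim front z 0.1554 zbottom 0.0805
```

The bin is about 1.4° short of upright, with its front rim 2.3 mm higher than the caps bin's and its face 2.7 mm nearer the divider. I'll press its front rim down gently with the closed fingertips to seat it.

```bash
python3 - <<'E'
from h import *
Rt=RT(-103.5,8);zt=Rt.as_matrix()[:,2]
tip=free-.0965*DX;tip[2]=.1576
T=tip-.008*zt
st=plan([(T+[0,0,.03],Rt,6)],0)
plan([(T+[0,0,.004],Rt,2)],0,st)
E
```

```text
0,-0.91,0,1.47,-0,0.058,-0 |
0,-0.99,0,1.42,-0.001,0.057,-0.001 |
0,-1.08,-0,1.36,0,0.058,-0 |
0,-1.14,-0,1.29,-0,0.058,-0 |
0,-1.23,-0.01,1.23,-0,0.058,-0.001 |
0,-1.29,-0,1.15,-0.001,0.057,-0
--
0,-0.18,-0,1.29,0,0,-0 |
0,-0.18,-0,1.29,0,0,-0
--
```

Request:
move_arm(moves=[0,-0.9,0,1.4,0,0.06,0,0,-1,0,1.4,0,0.06,0,0,-1.1,0,1.3,0,0.06,0,0,-1.1,0,1.3,0,0.06,0,0,-1.2,0,1.2,0,0.06,0,0,-1.3,0,1.1,0,0.05,0,0,0,0,0,0,0,0,0,0,0,0,0,0,0])

```text
clock: 21.4
tool_pos: [0.4676, 0.1814, 0.1965]
orientation: [-180.0, -8.3, -103.6]
force: [0.1, 0.2, 1.0]
opening: 0.0289
gripper_force: 0.0
```

```bash
python3 - <<'E'
from h import *
Rt=RT(-103.5,8);zt=Rt.as_matrix()[:,2];o=ctrl.get_obs()
tip=o['tool_pos']+.008*rot(o['orientation']).as_matrix()[:,2]-free;print(o['opening'],'tip a %.4f b %.4f z %.4f'%(tip@DX,tip@DY,tip[2]+.145))
tip=free-.0965*DX;tip[2]=.1576
T=tip-.008*zt
plan([(T+[0,0,.004],Rt,3)],0)
E
```

```text
0.02892453577460074 tip a -0.0974 b 0.0003 z 0.1886
0,-0.16,-0.01,0.89,-0,-0.002,-0 |
0,-0.15,-0.01,0.88,-0,-0.001,-0.001 |
0,-0.16,-0.01,0.89,-0.001,-0.002,-0
--
```

Request:
move_arm(moves=[0,-0.2,0,0.9,0,0,0,0,-0.1,0,0.9,0,0,0,0,-0.1,0,0.8,0,0,0,0,0,0,0,0,0,0])

```text
clock: 21.8
tool_pos: [0.4672, 0.1798, 0.1698]
orientation: [-180.0, -8.3, -103.7]
force: [0.7, -0.7, 0.5]
opening: 0.0012
gripper_force: 0.0
```

Request:
move_arm(moves=[0,0,0,0.2,0,0,0,0,0,0,0.2,0,0,0,0,0,0,0,0,0,0])

```text
clock: 22.1
tool_pos: [0.4678, 0.1801, 0.167]
orientation: [-179.9, -8.2, -103.7]
force: [-0.0, -0.0, -0.4]
opening: 0.0009
gripper_force: 0.0
```

Request:
move_arm(moves=[0,0,0,0.1,0,0,0,0,0,0,0,0,0,0])

```text
clock: 22.3
tool_pos: [0.4678, 0.1801, 0.1661]
orientation: [-179.9, -8.2, -103.7]
force: [0.4, -0.3, 0.7]
opening: 0.0006
gripper_force: 0.4
```

Request:
move_arm(moves=[0,0,0,0.1,0,0,0,0,0,0,0,0,0,0])

```text
clock: 22.5
tool_pos: [0.4678, 0.1798, 0.1653]
orientation: [-179.9, -8.2, -103.7]
force: [-0.3, -2.5, 4.1]
opening: 0.0005
gripper_force: 1.8
```

Request:
move_arm(moves=[0,0,0,0.1,0,0,0,0,0,0,0,0,0,0])

```text
clock: 22.7
tool_pos: [0.4678, 0.1794, 0.1645]
orientation: [-179.9, -8.2, -103.7]
force: [-0.9, -2.5, 5.6]
opening: 0.0006
gripper_force: 3.1
```

Request:
move_arm(moves=[0,0,0,0.1,0,0,0,0,0,0,0,0,0,0])

```text
clock: 22.9
tool_pos: [0.4678, 0.179, 0.1638]
orientation: [-179.9, -8.3, -103.7]
force: [-1.9, -4.5, 9.0]
opening: 0.0006
gripper_force: 4.3
```

Request:
move_arm(moves=[0,0,0,0.1,0,0,0,0,0,0,0,0,0,0])

```text
clock: 23.1
tool_pos: [0.4678, 0.1787, 0.1632]
orientation: [-179.9, -8.3, -103.7]
force: [-3.2, -3.8, 12.3]
opening: 0.0002
gripper_force: 5.8
```

Request:
move_arm(moves=[0,0.1,0,0.1,0,0,0,0,0,0,0,0,0,0,0,0,0,0.1,0,0,0,0,0,0,0,0,0,0])

```text
clock: 23.5
tool_pos: [0.4678, 0.1776, 0.162]
orientation: [-179.8, -8.3, -103.7]
force: [-3.2, -4.2, 15.2]
opening: 0.0005
gripper_force: 7.7
```

Request:
move_arm(moves=[0,0,0,-0.5,0,0,0,0,0,0,-3,0,0,0,0,3,0,-4,0,0,0,0,4,0,-3,0,0,0,0,0,0,0,0,-0.1,0,4,0,0,0,0,-0.1,0,6,0,0,0,0,-0.1,0,8,0,0,0,0,0,0])

```text
clock: 24.3
tool_pos: [0.4539, 0.1247, 0.2749]
orientation: [-179.8, 9.3, -103.8]
force: [0.2, 0.3, 1.8]
opening: 0.0193
gripper_force: 0.0
```

```bash
cat > chk.py <<'E'
from h import *
print(ctrl.get_obs()['tool_pos'])
for n in('side','wrist'):
        snap(n);P=cloud(load(n)).reshape(-1,3);u=P-free;a=u@DX;b=u@DY
        for nm,c in(('ours',0),('caps',-.127)):
            m=(P[:,2]>.065)&(P[:,2]<.148)&(a<-.085)&(a>-.12)&(abs(b-c)<.024)
            if m.sum()<30: continue
            k=np.polyfit(P[m,2],a[m],1)
            r=(P[:,2]>.145)&(P[:,2]<.165)&(abs(b-c)<.03)&(a<-.088)&(a>-.11)
            print(n,nm,m.sum(),'lean %.2f a %.4f'%(np.degrees(np.arctan(k[0])),np.polyval(k,.105)),'rim front z %.4f'%np.nanpercentile(P[r,2],90) if r.any() else '', 'zbottom %.4f'%P[(abs(b-c)<.02)&(abs(a+.097)<.008)&(P[:,2]>.03),2].min())
E
python3 chk.py
```

```text
[0.45392434 0.12474259 0.27493811]
side ours 215 lean -1.10 a -0.0989 rim front z 0.1561 zbottom 0.0495
side caps 176 lean -1.21 a -0.1002 rim front z 0.1564 zbottom 0.0802
wrist ours 1820 lean -0.57 a -0.0971 rim front z 0.1542 zbottom 0.0545
wrist caps 1606 lean 0.18 a -0.0990 rim front z 0.1553 zbottom 0.0795
```

The bin is now home: lean within about 0.5° of the caps bin, front rim level with it to about 1 mm, and its front 97 mm from the lip as specified. The gripper is clear, so I'm handing in.

```bash
python3 -c "
from plant import ctrl
print(ctrl.close_job())"
```

```text
the job is handed in; nothing more can be done
None
```

The tip bin was stood upright and released, taken afresh, and now hangs home on the free rail beside the caps bin, after a gentle press on its front rim to seat it; I handed the job in at about 24 s, with the gripper clear and the glassware and tube rack not approached.

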